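# Isolate the torch line: shut the supply cock, then open the vent cock

## Task

Make the torch gas line safe: turn the supply cock (flat bar handle, on the stand with the round gauge) from open to shut, and only then turn the vent cock (thin rod handle with a ball end, on the stand with the silencer on its roof) from shut to open. Press each handle firmly home against its hard stop and hold it there for a moment with about 10 N, but never load a handle with more than 25 N, grip included. Let go of both handles and do not knock the things lying around.

Things in the scene. Friction and masses are not known exactly. Their poses are not given: they have to be found in the camera images.
- supply_station: fixed grey sheet-metal stand of the supply cock, 170 (x) x 140 (y) x 286 mm high, on four 18 mm feet, origin at bench level under its centre, -x is its front. A panel 130 mm wide slopes at 35 degrees, rising away from the front from 29 to 107 mm. A box with a round gauge overhangs it (see supply_hood), carried by a back plate 80 mm behind the origin; nothing stands at the sides
- supply_hood (a point): middle of the lower front edge of the overhanging box, 140 mm wide and 63 mm high; 1 mm behind the stand's origin, 223 mm up; the gauge stands 8 mm proud. It keeps a gripper that points straight down from an in-line handle; a tool square to the panel (35 degrees from vertical, leaning back to the front) passes under it
- supply_axis (a point): fixed point on the supply stem's axis at the handle's mid-thickness, 44 mm square off the panel; [-45, 0, 104] mm in the stand's frame. z: stem axis, out of the panel; x: up the slope along the pipe; y: left seen from the front. Copper pipe 16 mm thick, its top 24 mm off the panel; brass cock body within 17 mm of the stem, top 36 mm off the panel
- supply_tip (a point): far end of the supply handle, 70 mm from the stem axis; moves with the handle. The handle is a flat bar turning parallel to the panel: from 24 to 70 mm from the axis it has a black sleeve 15 mm wide and 10 mm thick. A nut of radius 7 mm stands on the hub, 10 mm above the handle's mid-plane
- supply_lever (a joint): supply handle angle (rad). 0 = open: along the pipe, pointing up the slope (axis x). Grows clockwise, seen from outside, to the hard stop at 1.57 = shut: across the pipe, pointing right (axis -y). Starts at 0 to 0.3. Turning takes 0.15 N m (3 N at 50 mm from the axis) and it stays where left; the stop is rigid, so there the force rises at once
- vent_station: fixed stand of the vent cock: the same stand and box, but with a small cylindrical silencer on the roof (320 mm high in all) and no gauge; origin and axes as for the supply stand. The two stands may have changed places
- vent_hood (a point): middle of the lower front edge of the vent stand's overhanging box, as supply_hood but without a gauge
- vent_axis (a point): fixed point on the vent stem's axis at the handle's mid-thickness; place, axes, pipe and cock body as for supply_axis
- vent_tip (a point): far end of the vent handle, 70 mm from the stem axis; moves with the handle. The handle is a round steel rod 10 mm thick, from the hub (radius 12 mm) to 56 mm from the axis, with a black ball of 18 mm diameter centred 61 mm from the axis
- vent_lever (a joint): vent handle angle (rad). 0 = shut: across the pipe, pointing right (axis -y). Grows anticlockwise, seen from outside, to the hard stop at 1.57 = open: along the pipe, pointing up the slope (axis x), under the box. Starts at 0 to 0.06. Stiffness and stop as for the supply cock
- loupe: bystander: black eye loupe, 34 mm wide, 30 mm high
- puffer: bystander: rubber puffer, 88 mm long, 42 mm high
- slip_stone: bystander: small brown stone bar, 37 mm long
- tweezers_reverse: bystander: steel tweezers, 140 mm long
- scraper: bystander: scraper with wooden handle, 148 mm long

How it is judged:
By the outcome, as a careful person would: the job done as asked, in the order asked, and still so for the second after the job is handed in, with the robot touching nothing.
It also fails if it takes over 67 s, if anything falls off the work surface, if the arm or the gripper's body presses on something with over 40 N, if the wrist force passes 120 N, or if a joint passes its speed limit or range.

## Robot

A 6-joint arm with a two-finger parallel gripper is mounted at the origin on the work surface; the furniture and walls round the work are solid. World frame = base frame: x ahead of the robot, y to its left, z up, the work surface at z = 0. Lengths are in m, angles in rad, forces in N, time in s.
With the tool pointing down it reaches from about 0.325 to 0.85 m from the base axis. Payload 4.4 kg.
Tool frame: the origin (TCP) lies at the very end of the fingers, on their centre line; the grasp point (between the pads) lies 19 mm behind it; z points along the fingers, x is the direction in which the jaws open and shut, and the axes are right-handed (so a half turn about z gives the same grasp; the last joint's range is limited). The gripper opens to 94 mm and grips with 3 to 60 N. Pads are 16 mm wide; open, the fingers measure 119 mm over their backs; the gripper's body (75 mm by 177 mm) begins 78 mm behind the grasp point.
Start: joints at [1.183, 0.207, 1.542, -0, 1.393, -0.15], TCP at [0.135, 0.559, 0.205] pointing down, gripper open.
Joint ranges: [-2.73, 2.73], [-0.86, 2.22], [0.23, 2.46], [-1.11, 4.25], [0.08, 2.63], [-2.82, 2.82]. Speed limits (rad/s): [2.79, 2.79, 3.14, 3.14, 3.14, 3.14].

## Interface

Orientations are given as a unit quaternion [x, y, z, w].
In Python, from rig import manip gives the robot as it stands.
- The arm moves only by the tool jog_arm, never from a script. Its argument "rows" is a list of rows, each a list of 3 entries, a list of its own where there are three numbers: the shift along the tool's x, y, z in m, then the turn, a rotation vector about the tool's x, y, z in rad, then the opening, from 0 (shut) to 1 (fully open). In form: [[[tx, ty, tz], [ax, ay, az], hand], ...]. A call has 1 to 10 rows; each row shifts and turns the commanded pose from where the row before left it, along the tool's axes as they then stand; what a row does not reach is not made up. A row lasts 1/12 s, in which the tool goes at most 41.7 mm and 7.16 degrees, less where a joint would pass 70% of its speed; a pose out of reach is approached as far as the arm can. A call with a gripper value outside its range is refused whole. The fingers move at their own pace and stop on an object; "newtons" is the grip in N (left out, the last holds). Time passes only in rows, so rows that do not move let the fingers close. It gives the time, the measured TCP pose, the force and the opening at its end, in the units of the state.
- manip.get_state(): the state, without advancing time (a new reading comes with each control period).
- manip.camera(name): name is "scene" or "top" or "wrist"; returns (picture, depth): 420x560x3 uint8, red, green, blue; 420x560 float32, m along the optical axis (not along the pixel's ray), 0 where there is no reading.
- manip.camera_params(name): a dict with "vfov" (degrees; the focal length in pixels is half the picture's height over the tangent of half this angle, whatever the lens; pixels are square), "cx", "cy" (the principal point, pixels), "xyz" and "attitude" of the camera in the world; the wrist camera has in their place "T_tool_cam" (4x4, takes a point from camera to tool coordinates, whose origin is the TCP and whose axes are the tool frame's). Camera axes: x right, y up, looking along -z (the intrinsics and any distortion apply to the point x, -y, -z); pixel columns grow to the right and rows downward; lengths in m; the calibration is good to about 2 mm. The wrist camera is an equidistant fisheye: a pixel r from the principal point sees the ray r / f radians off the axis. A picture is of the moment at which its call begins: read the wrist's pose just before it. camera_params takes no time and is no camera call.
- manip.close_job(): hands the job in, once; it reports no verdict.
The state is a dict: "t": time; "joint_pos": joint angles; "qvel": joint speeds; "joint_efforts": joint torques, N m; "position": TCP position; "tcp_rot": TCP orientation; "ft_force": force on the tool from outside, world axes, zero at the start; "wrist_torque": the same for the moment, N m; "opening": finger opening in m.
Only numpy, scipy, OpenCV 4.12 (cv2) and the standard library are available. Lean on these libraries where they do the work, as an engineer would, in place of code of your own. Each camera call takes 0.05 s, during which the arm holds its last target.

## Working session

There is one attempt and no reset: what is moved stays moved. The work goes in short steps, Python scripts to look and compute and a tool call to move; the robot and the scene stay as the last step left them, time stands still between calls to the robot, and variables do not carry over. Pictures are saved under pics/ and viewed, and the job is handed in when it is done.

Besides the shell and the picture viewer there is one more tool, called after "Request:" in YAML: its name, and indented under it one key for each argument. jog_arm: Moves the arm, as the interface text tells. Its arguments: {"type":"object","properties":{"rows":{"type":"array","items":{"type":"array"}},"newtons":{"type":"number"}},"required":["rows"]}

```bash
ls; mkdir -p pics; cat > h.py <<'E'
import numpy as np, cv2
from rig import manip
from scipy.spatial.transform import Rotation as R
def snap(n,f):
    s=manip.get_state(); im,d=manip.camera(n); cv2.imwrite('pics/'+f+'.png',im[:,:,::-1]); np.savez('pics/'+f,im=im,d=d,p=s['position'],q=s['tcp_rot']); return s,im,d
E
python3 - <<'E'
from h import *
print(manip.get_state())
for n in ['scene','top','wrist']: print(n,manip.camera_params(n))
snap('scene','s0');snap('top','t0')
E
```

```text
pics
{'t': 0.0, 'joint_pos': array([ 1.18348970e+00,  2.07442290e-01,  1.54293856e+00, -3.43307989e-05,
        1.39348972e+00, -1.50503861e-01]), 'qvel': array([-3.87300788e-04,  1.33342124e-03, -2.41587050e-04,  3.54238847e-05,
       -1.71620885e-04,  1.12296622e-03]), 'joint_efforts': array([-6.38491583e-04, -3.70899582e+01, -2.81408572e+01,  6.98100636e-02,
        3.62375553e-02, -1.74052020e-04]), 'position': array([0.13460948, 0.5581934 , 0.20428546]), 'tcp_rot': array([ 7.85680691e-01,  6.18631194e-01, -9.82049099e-04,  5.77146718e-04]), 'ft_force': array([ 0.66814218, -0.52438582,  0.20163748]), 'wrist_torque': array([ 0.02883397, -0.03954781, -0.02045691]), 'opening': 0.09385799792758276}
scene {'vfov': 54.0465151773393, 'cx': 281.6969614459216, 'cy': 212.3260226122683, 'xyz': array([-0.16452404, -0.40851727,  0.74855121]), 'attitude': array([ 0.36953653, -0.22834273, -0.48760948,  0.7573238 ])}
top {'vfov': 53.29658897106546, 'cx': 280.78828197789096, 'cy': 208.53855872512452, 'xyz': array([ 0.34261925, -0.07067697,  1.28744586]), 'attitude': array([-0.05408876,  0.0555708 ,  0.71454629, -0.69527685])}
wrist {'vfov': 65.70646984690485, 'cx': 278.8859661634876, 'cy': 205.77124380440992, 'T_tool_cam': array([[ 9.99999285e-01, -6.14117632e-04, -1.02601131e-03,
        -5.32021067e-04],
       [-8.29202793e-04, -9.74363901e-01, -2.24976222e-01,
        -6.53744766e-02],
       [-8.61546519e-04,  2.24976912e-01, -9.74363714e-01,
        -1.79383293e-01],
       [ 0.00000000e+00,  0.00000000e+00,  0.00000000e+00,
         1.00000000e+00]])}
```

View pics/s0.png

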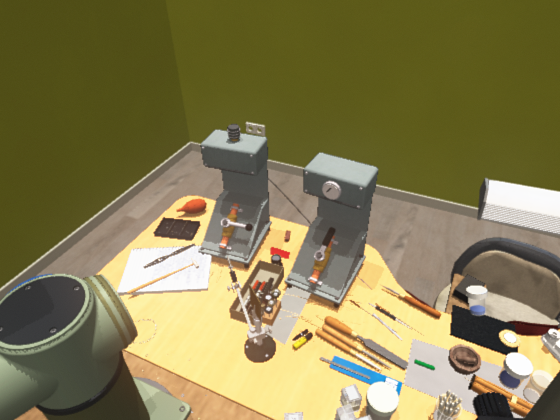

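View pics/t0.png

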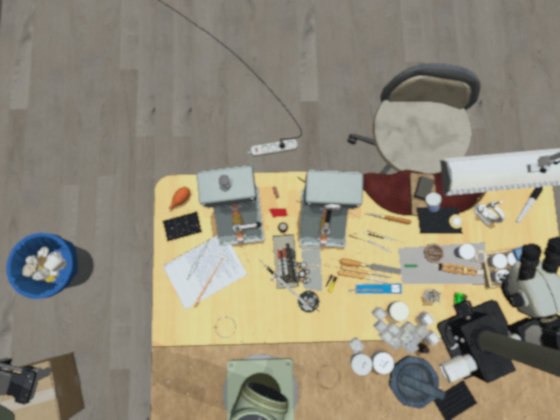

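```bash
cat >> h.py <<'E'
def rays(n,prm,shape=(420,560)):
    f=210/np.tan(np.radians(prm['vfov']/2)); v,u=np.mgrid[:shape[0],:shape[1]].astype(float)
    return (u-prm['cx'])/f,(v-prm['cy'])/f,f
def cloud(n,f):
    z=np.load('pics/'+f+'.npz'); d=z['d']; prm=manip.camera_params(n); a,b,fo=rays(n,prm)
    if n=='wrist':
        r=np.hypot(a,b); s=np.where(r>1e-9,np.tan(r)/np.maximum(r,1e-9),1); a=a*s;b=b*s
    P=np.stack([a*d,-b*d,-d],-1)
    if n=='wrist':
        T=prm['T_tool_cam']; P=P@T[:3,:3].T+T[:3,3]; P=R.from_quat(z['q']).apply(P.reshape(-1,3)).reshape(P.shape)+z['p']
    else: P=R.from_quat(prm['attitude']).apply(P.reshape(-1,3)).reshape(P.shape)+prm['xyz']
    P[d<=0]=np.nan
    return z['im'],P
E
python3 - <<'E'
from h import *
for n,f in [('top','t0'),('scene','s0')]:
    im,P=cloud(n,f)
    print(n,np.nanmedian(P[...,2]))
    m=(np.abs(P[...,2]-.286)<.006)&(P[...,0]>.3)
    k,l,st,c=cv2.connectedComponentsWithStats(m.astype(np.uint8))
    for i in range(1,k):
        if st[i,4]>150:
            q=P[l==i]; r=cv2.minAreaRect((q[:,:2]*1000).astype(np.float32)); print(st[i],q.mean(0),r)
    # bench
    m=(np.abs(P[...,2])<.02); print('bench z',np.nanmedian(P[m][:,2]))
im=cv2.imread('pics/t0.png')[150:330,150:430]; cv2.imwrite('pics/t0z.png',cv2.resize(im,None,fx=2.8,fy=2.8,interpolation=2))
im=cv2.imread('pics/s0.png')[110:370,110:450]; cv2.imwrite('pics/s0z.png',cv2.resize(im,None,fx=2.3,fy=2.3,interpolation=2))
E
```

```text
top -0.66193044736429
[442 152 118  40 454] [ 0.56787141 -0.5947485   0.28640249] ((580.64306640625, -617.1354370117188), (83.16832733154297, 279.70489501953125), 3.4684226512908936)
[ 196  165   60   39 1710] [0.56272744 0.05873768 0.28571787] ((564.0748291015625, 59.568634033203125), (83.93006896972656, 139.67544555664062), 5.446349143981934)
[ 305  170   58   36 1857] [ 0.54906461 -0.20514149  0.28585734] ((549.6931762695312, -205.81674194335938), (139.9060516357422, 84.5302734375), 86.34739685058594)
bench z -0.0003337010656061512
scene -0.0016732324899992879
[  0   0 100  29 285] [1.29320601 1.49965017 0.28620694] ((1327.912841796875, 1498.8267822265625), (31.79557228088379, 587.1036376953125), 89.1471176147461)
[390   0 170  14 457] [ 2.1589686  -0.34727088  0.28602736] ((2157.999267578125, -309.25946044921875), (35.23665237426758, 758.33056640625), 0.5573727488517761)
[200 130  67  26 987] [0.55343443 0.05288393 0.28478584] ((560.3885498046875, 57.58131408691406), (87.54521179199219, 137.85459899902344), 4.8265180587768555)
[ 303  153   75   36 1481] [ 0.54049524 -0.21035722  0.28510858] ((546.0657348632812, -207.2724609375), (139.7076416015625, 85.30397033691406), 85.47677612304688)
[481 182  79  41 554] [ 0.53703973 -0.54313069  0.28616336] ((542.4306640625, -529.9026489257812), (147.02589416503906, 66.19084930419922), 63.93074035644531)
bench z -0.0007232649712589634
```

View pics/t0z.png

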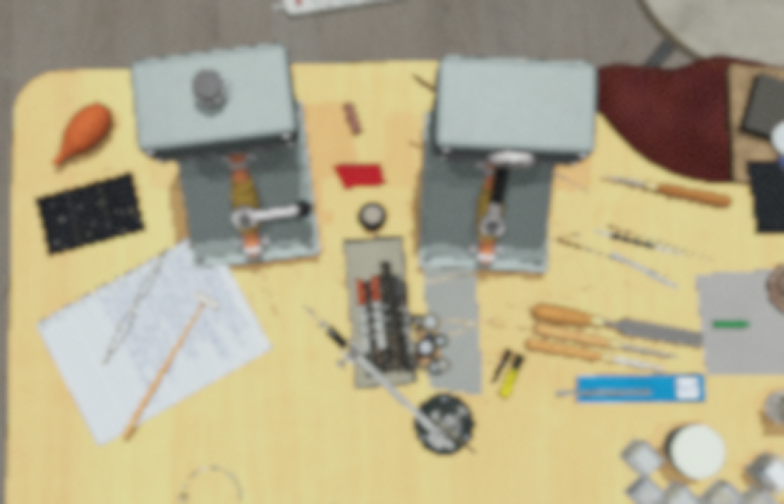

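View pics/s0z.png

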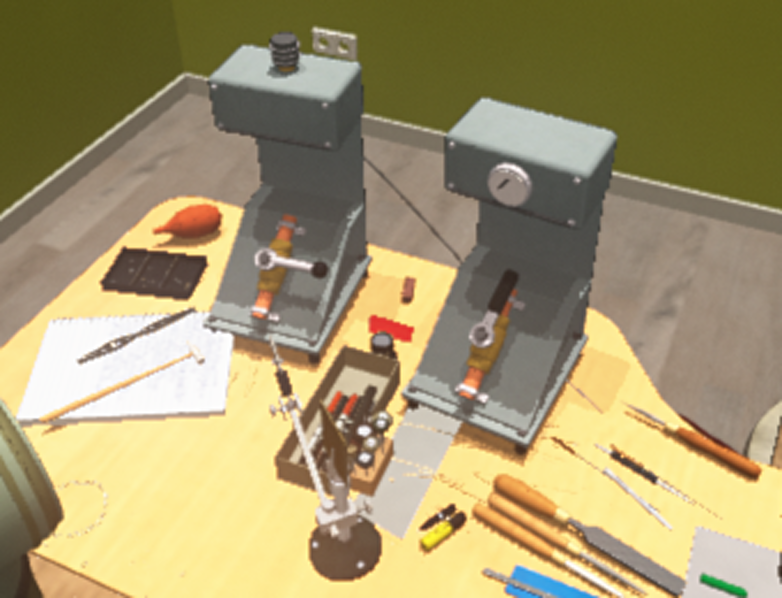

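```bash
cat > fit.py <<'E'
from h import *
from scipy.optimize import least_squares
def loc(p,P): # p x,y,yaw
    c,s=np.cos(p[2]),np.sin(p[2]); D=P-np.array([p[0],p[1],0]); return np.stack([c*D[...,0]+s*D[...,1],-s*D[...,0]+c*D[...,1],D[...,2]],-1)
sr,cr=np.sin(np.radians(35)),np.cos(np.radians(35))
n=np.array([-sr,0,cr]); A0=np.array([-.045,0,.104]); u=np.array([cr,0,sr])
def panel(p,P): # coordinates in axis frame
    L=loc(p,P)-A0; return np.stack([L@u,L[...,1],L@n],-1)
def init():
    out={}
    for k,c,y in [('vent',(.5640,.0590),np.radians(5.2)),('supply',(.549,-.2060),np.radians(-4.0))]:
        out[k]=np.array([c[0]-.043*np.cos(y),c[1]-.043*np.sin(y),y])
    return out
E
python3 - <<'E'
from fit import *
for k,p in init().items():
  for n_,f in [('top','t0'),('scene','s0')]:
    im,P=cloud(n_,f); C=panel(p,P); L=loc(p,P)
    m=(np.abs(C[...,2]+.044)<.006)&(np.abs(C[...,0])<.06)&(np.abs(C[...,1])<.06)
    q=P[m]; c=q.mean(0); nn=np.linalg.svd(q-c)[2][2]; nn*=np.sign(nn[2])
    print(k,n_,m.sum(),'panel off',np.median(C[m][:,2]+.044)*1e3,'normal yaw',np.degrees(np.arctan2(-nn[1],-nn[0])),'tilt',np.degrees(np.arccos(nn[2])))
    y=C[m][:,1]; print('  ylim',np.percentile(y,[1,99]))
    # panel edges: all points in band
    # front of box
    m=(np.abs(L[...,0]-.001)<.012)&(np.abs(L[...,1])<.065)&(L[...,2]>.228)&(L[...,2]<.28)
    if m.sum()>20: print('  front x',np.median(L[m][:,0]),m.sum(), np.percentile(L[m][:,1],[1,99]))
    m=(np.abs(L[...,2]-.286)<.006)&(np.abs(L[...,0])<.12)&(np.abs(L[...,1])<.1); print('  roof',np.percentile(L[m][:,0],[1,99]),np.percentile(L[m][:,1],[1,99]))
    # handle
    m=(C[...,2]>-.006)&(C[...,2]<.014)&(np.hypot(C[...,0],C[...,1])<.085)
    r=np.hypot(C[m][:,0],C[m][:,1]); far=C[m][(r>.025)]
    print('  handle n',len(far),'mean',far.mean(0),'ang from x',np.degrees(np.arctan2(far.mean(0)[1],far.mean(0)[0])),'rmax',r.max())
    hub=C[m][r<.012]; print('  hub',len(hub),hub.mean(0) if len(hub) else '')
# obstacles
im,P=cloud('scene','s0'); im2,P2=cloud('top','t0')
Q=np.concatenate([P.reshape(-1,3),P2.reshape(-1,3)]); Q=Q[~np.isnan(Q[:,0])]
for x in np.arange(.15,.62,.05):
    print(round(x,2),[int(1000*max(Q[(abs(Q[:,0]-x)<.025)&(abs(Q[:,1]-y)<.025)][:,2],default=-1)) for y in np.arange(.3,-.5,-.05)])
E
```

```text
vent top 1049 panel off -0.7187029299954364 normal yaw 5.689436042040906 tilt 35.088195375283675
  ylim [-0.05898416  0.05925885]
  front x 0.002481579270009261 246 [-0.06304977  0.06261776]
  roof [0.00296956 0.08343273] [-0.06791772  0.06821611]
  handle n 69 mean [ 0.00491926 -0.04886015  0.00320037] ang from x -84.25080889464346 rmax 0.06971011681528673
  hub 44 [0.00230735 0.00011744 0.00517988]
vent scene 1522 panel off 0.10864674586024553 normal yaw 5.500255982049812 tilt 34.9752260831024
  ylim [-0.05914693  0.05915011]
  front x 0.0002076624084180515 1015 [-0.06365796  0.06311228]
  roof [-0.00137979  0.07894461] [-0.06880855  0.06548669]
  handle n 88 mean [-0.00087853 -0.05075549  0.00458743] ang from x -90.99164135752822 rmax 0.07065860850539997
  hub 63 [-0.00113901 -0.00198738  0.00634564]
supply top 1041 panel off -0.9247556761572684 normal yaw -4.229540664679879 tilt 34.9759747436264
  ylim [-0.05927472  0.05905219]
  front x 0.002676007012149871 249 [-0.06161197  0.0628889 ]
  roof [0.00369032 0.08378856] [-0.06680122  0.06862514]
  handle n 75 mean [ 0.04797564 -0.0
[... 518 characters left out ...]
475  0.00540484]
0.15 [4, 6, 6, 7, 11, 6, 5, 6, 4, 6, 5, 48, 49, 54, 86, 81]
0.2 [6, 6, 6, 12, 12, 7, 5, 6, 4, 5, 7, 6, 4, 52, 80, 63]
0.25 [5, 16, 22, 19, 7, 6, 6, 7, 58, 176, 10, 5, 5, 51, 69, 66]
0.3 [5, 17, 21, 23, 18, 11, 5, 68, 65, 168, 15, 15, 13, 13, 10, 7]
0.35 [14, 18, 22, 21, 20, 19, 95, 92, 64, 77, 13, 25, 23, 17, 15, 13]
0.4 [14, 17, 22, 22, 25, 17, 98, 34, 46, 54, 31, 31, 24, 9, 11, 8]
0.45 [17, 18, 17, 24, 57, 116, 111, 37, 35, 61, 117, 66, 7, 12, 9, 6]
0.5 [18, 15, 19, 17, 291, 288, 283, 33, 34, 289, 290, 290, 281, 14, 20, 18]
0.55 [7, 41, 35, 287, 292, 324, 292, 6, 6, 291, 292, 291, 284, 4, 4, -82]
0.6 [5, 44, 42, 287, 290, 321, 291, 13, 6, 289, 290, 289, 285, 5, -122, -139]
```

```bash
cat >> fit.py <<'E'
ST={'vent':np.array([.564-.0435*np.cos(np.radians(5.4))-.001,.059-.0435*np.sin(np.radians(5.4)),np.radians(5.4)]),
'supply':np.array([.549-.0435*np.cos(np.radians(-4.3))-.001,-.206-.0435*np.sin(np.radians(-4.3)),np.radians(-4.3)])}
def frame(k,tilt=35.):
    p=ST[k]; Z=R.from_euler('z',p[2]); t=np.radians(tilt)
    M=np.stack([[0,1,0],[np.cos(t),0,np.sin(t)],[np.sin(t),0,-np.cos(t)]],1) # tool x,y,z in local
    return Z*R.from_matrix(M)
def wpt(k,c): # axis-frame (slope,y,normal)->world
    p=ST[k]; L=A0+c[0]*u+c[2]*n+np.array([0,c[1],0]); return R.from_euler('z',p[2]).apply(L)+[p[0],p[1],0]
def inax(k,P): return panel(ST[k],np.asarray(P))
def go(pd,Rd=None):
    s=manip.get_state(); Rc=R.from_quat(s['tcp_rot']); sh=Rc.inv().apply(np.asarray(pd)-s['position']); print('t',round(s['t'],2),'pos',s['position'].round(4),'F',s['ft_force'].round(2),'joints',s['joint_pos'].round(2))
    if Rd is not None:
        rv=(Rc.inv()*Rd).as_rotvec(); print('turn',rv.round(4),'rows',np.degrees(np.linalg.norm(rv))/7.16); print('shift after turn',Rd.inv().apply(np.asarray(pd)-s['position']).round(4))
    print('shift',sh.round(4),'rows',np.linalg.norm(sh)/.0417)
E
python3 - <<'E'
from fit import *
print(wpt('supply',(.045,.032,-.009)),wpt('supply',(.045,.032,.15)))
go([.33,.3,.40],frame('supply'))
E
```

```text
[ 0.50405417 -0.17060537  0.12243857] [ 0.41311223 -0.16376741  0.25268375]
t 0.1 pos [0.1346 0.5583 0.2044] F [-0.8   0.07 -0.11] joints [ 1.18  0.21  1.54 -0.    1.39 -0.15]
turn [-0.6099  0.0513 -0.1561] rows 5.054838738646984
shift after turn [-0.2429  0.2876 -0.0374]
shift [-0.2056  0.2505 -0.1952] rows 9.07234363200748
```

Request:
jog_arm:
  rows:
    - [[0, 0, -0.04], [0, 0, 0], 0]
    - [[0, 0, -0.04], [0, 0, 0], 0]
    - [[0, 0, -0.04], [0, 0, 0], 0]
    - [[0, 0, -0.04], [0, 0, 0], 0]
    - [[0, 0, -0.04], [0, 0, 0], 0]
  newtons: 20

```text
t: 0.52
position: [0.1346, 0.5584, 0.4068]
tcp_rot: [0.786, 0.619, -0.001, 0.0]
ft_force: [0.0, 0.6, -0.7]
opening: 0.0642
```

```bash
python3 - <<'E'
from fit import *
go([.33,.3,.40],frame('supply'))
E
```

```text
t 0.52 pos [0.1346 0.5584 0.4068] F [ 0.04  0.58 -0.67] joints [ 1.18  0.13  1.22  0.    1.79 -0.15]
turn [-0.6098  0.0505 -0.1563] rows 5.05360830299411
shift after turn [-0.243   0.1716  0.1284]
shift [-0.2053  0.2505  0.0069] rows 7.76949950939863
```

Request:
jog_arm:
  rows:
    - [[-0.0257, 0.0313, 0], [0, 0, 0], 0]
    - [[-0.0257, 0.0313, 0], [0, 0, 0], 0]
    - [[-0.0257, 0.0313, 0], [0, 0, 0], 0]
    - [[-0.0257, 0.0313, 0], [0, 0, 0], 0]
    - [[-0.0257, 0.0313, 0], [0, 0, 0], 0]
    - [[-0.0257, 0.0313, 0], [0, 0, 0], 0]
    - [[-0.0257, 0.0313, 0], [0, 0, 0], 0]
    - [[-0.0257, 0.0313, 0], [0, 0, 0], 0]

```text
t: 1.18
position: [0.3305, 0.2986, 0.4051]
tcp_rot: [0.786, 0.619, -0.0, -0.0]
ft_force: [1.1, 0.5, -0.2]
opening: 0.0106
```

Request:
jog_arm:
  rows:
    - [[0, 0, 0], [-0.102, 0.0085, -0.026], 0]
    - [[0, 0, 0], [-0.102, 0.0085, -0.026], 0]
    - [[0, 0, 0], [-0.102, 0.0085, -0.026], 0]
    - [[0, 0, 0], [-0.102, 0.0085, -0.026], 0]
    - [[0, 0, 0], [-0.102, 0.0085, -0.026], 0]
    - [[0, 0, 0], [-0.102, 0.0085, -0.026], 0]

```text
t: 1.68
position: [0.3302, 0.3002, 0.406]
tcp_rot: [0.698, 0.648, 0.208, 0.222]
ft_force: [-0.1, -0.2, 0.6]
opening: 0.0002
```

```bash
python3 - <<'E'
from fit import *
go([.36,-.12,.36],frame('supply'))
E
```

```text
t 1.68 pos [0.3302 0.3002 0.406 ] F [-0.11 -0.24  0.58] joints [ 0.92 -0.4   1.82 -0.52  1.38 -0.57]
turn [ 0.0078 -0.0026 -0.0009] rows 0.06627161870686092
shift after turn [-0.4168  0.0238  0.0728]
shift [-0.4169  0.0236  0.0719] rows 10.1616718255324
```

Request:
jog_arm:
  rows:
    - [[-0.038, 0.002, 0.0065], [0, 0, 0], 0]
    - [[-0.038, 0.002, 0.0065], [0, 0, 0], 0]
    - [[-0.038, 0.002, 0.0065], [0, 0, 0], 0]
    - [[-0.038, 0.002, 0.0065], [0, 0, 0], 0]
    - [[-0.038, 0.002, 0.0065], [0, 0, 0], 0]
    - [[-0.038, 0.002, 0.0065], [0, 0, 0], 0]
    - [[-0.038, 0.002, 0.0065], [0, 0, 0], 0]
    - [[-0.038, 0.002, 0.0065], [0, 0, 0], 0]
    - [[-0.038, 0.002, 0.0065], [0, 0, 0], 0]
    - [[-0.038, 0.002, 0.0065], [0, 0, 0], 0]

```text
t: 2.52
position: [0.3696, -0.0261, 0.3693]
tcp_rot: [0.703, 0.65, 0.195, 0.214]
ft_force: [0.3, 0.2, 0.5]
opening: 0.0004
```

```bash
python3 - <<'E'
from fit import *
snap('wrist','w1');snap('scene','s1')
go(wpt('supply',(.045,.032,.12)),frame('supply'))
im,P=cloud('wrist','w1')
for k in ST:
    C=inax(k,P); m=(np.abs(C[...,2]+.044)<.008)&(np.abs(C[...,0])<.06)&(np.abs(C[...,1])<.06)
    print(k,m.sum(),np.median(C[m][:,2]) if m.any() else '')
    m=(C[...,2]>-.006)&(C[...,2]<.014)&(np.hypot(C[...,0],C[...,1])<.085); r=np.hypot(C[m][:,0],C[m][:,1])
    if m.any():
        far=C[m][r>.028]; print(far.mean(0),len(far),'hub',C[m][r<.012].mean(0),r.max())
        m=(C[...,2]>-.03)&(C[...,2]<-.006)&(np.abs(C[...,1])<.03)&(np.abs(C[...,0])<.08)
        q=C[m]; 
        for a in np.arange(-.075,.08,.01):
            w=q[np.abs(q[:,0]-a)<.005]; print(round(a,3),w[:,2].max() if len(w) else '',end='; ')
E
```

```text
t 2.62 pos [ 0.3686 -0.0341  0.3676] F [ 0.31  0.1  -0.68] joints [-0.57 -0.85  2.1   0.25  1.37 -2.02]
turn [-0.0276  0.0196 -0.0216] rows 0.32156305776194705
shift after turn [-0.1259 -0.0216  0.1552]
shift [-0.1232 -0.0146  0.1582] rows 4.821036327374389
vent 4572 -0.04399599110136851
[ 0.00154468 -0.0505585   0.00478458] 237 hub [ 0.0003212  -0.00029338  0.00560421] 0.06916362163927367
-0.075 ; -0.065 ; -0.055 -0.017999095560283195; -0.045 -0.018176755612631903; -0.035 -0.01871806035804745; -0.025 -0.014160832907093196; -0.015 -0.012870139875656859; -0.005 -0.015852107245782048; 0.005 -0.01583388966279854; 0.015 -0.012503471053038489; 0.025 -0.014790072607631044; 0.035 -0.018653802042364373; 0.045 -0.01736773540959888; 0.055 -0.017458425556839758; 0.065 ; 0.075 ; supply 3956 -0.04461913146541143
[ 0.04876712 -0.00220109  0.00365718] 269 hub [0.00021187 0.00139918 0.0047612 ] 0.06976123880585457
-0.075 ; -0.065 ; -0.055 -0.018239097974002423; -0.045 -0.01876405818056909; -0.035 -0.018340773412673806; -0.025 -0.015195279346920562; -0.015 -0.013328432049757201; -0.005 -0.01332444805636607; 0.005 -0.012598272065802335; 0.015 -0.012375513835605428; 0.025 -0.01533228779018036; 0.035 -0.019460599729965184; 0.045 -0.01847317428842464; 0.055 -0.018577119270035088; 0.065 ; 0.075 ;
```

View pics/w1.png

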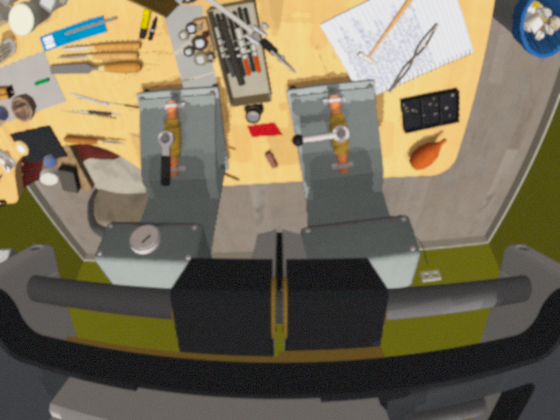

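View pics/s1.png

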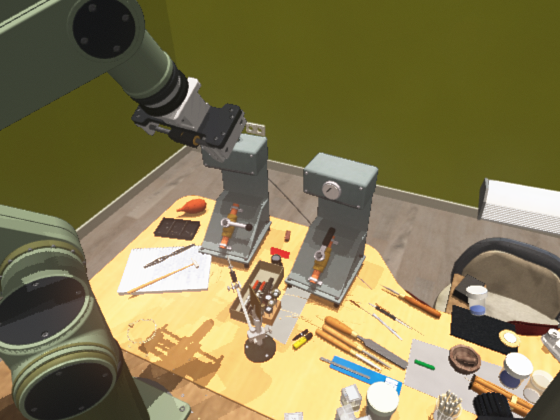

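Request:
jog_arm:
  rows:
    - [[-0.0252, -0.0043, 0.031], [-0.0276, 0.0196, -0.0216], 0]
    - [[-0.0252, -0.0043, 0.031], [0, 0, 0], 0]
    - [[-0.0252, -0.0043, 0.031], [0, 0, 0], 0]
    - [[-0.0252, -0.0043, 0.031], [0, 0, 0], 0]
    - [[-0.0252, -0.0043, 0.031], [0, 0, 0], 0]
    - [[0, 0, 0], [0, 0, 0], 0]

```text
t: 3.12
position: [0.4307, -0.1523, 0.2218]
tcp_rot: [0.695, 0.656, 0.207, 0.21]
ft_force: [-0.8, 1.1, -1.3]
opening: 0.0004
```

```bash
python3 - <<'E'
from fit import *
go(wpt('supply',(.045,.032,.12)),frame('supply'))
print(inax('supply',manip.get_state()['position']))
E
```

```text
t 3.12 pos [ 0.4307 -0.1523  0.2218] F [-0.84  1.1  -1.32] joints [-0.86 -0.48  2.23  0.51  1.02 -2.56]
turn [-0.0128 -0.0222  0.0109] rows 0.22255670957540227
shift after turn [-0.0128  0.0041 -0.0049]
shift [-0.0127  0.0039 -0.0052] rows 0.34185146138072464
[0.04089083 0.04475435 0.11513666]
```

Request:
jog_arm:
  rows:
    - [[-0.009, 0.001, 0], [-0.0128, -0.0222, 0.0109], 0]
    - [[0, 0, 0], [0, 0, 0.08], 0]
    - [[0, 0, 0], [0, 0, 0.08], 0]
    - [[0, 0, 0.02], [0, 0, 0], 0]
    - [[0, 0, 0.02], [0, 0, 0], 0]
    - [[0, 0, 0.02], [0, 0, 0], 0]
    - [[0, 0, 0.02], [0, 0, 0], 0]
    - [[0, 0, 0], [0, 0, 0], 0]

```text
t: 3.78
position: [0.48, -0.1641, 0.1664]
tcp_rot: [0.745, 0.592, 0.223, 0.211]
ft_force: [-0.2, -0.5, 0.7]
opening: 0.0006
```

```bash
cat > st.py <<'E'
from fit import *
import sys
k=sys.argv[1]; s=manip.get_state(); Rt=R.from_quat(s['tcp_rot']); F=frame(k)
print('t',round(s['t'],2),'ax',(inax(k,s['position'])*1e3).round(1),'J',s['joint_pos'].round(2))
print('rot rel',(F.inv()*Rt).as_rotvec().round(3),'F axis(y,slope,-n)',F.inv().apply(s['ft_force']).round(2),'tau',F.inv().apply(s['wrist_torque']).round(2))
E
python3 st.py supply; python3 -c "
from h import *
snap('scene','s2')
cv2.imwrite('pics/s2z.png',cv2.resize(cv2.imread('pics/s2.png')[60:320,150:450],None,fx=2.3,fy=2.3))"
```

```text
t 3.78 ax [50.2 36.6 41. ] J [-0.76 -0.27  2.23  0.56  0.75 -2.44]
rot rel [-0.014 -0.005  0.15 ] F axis(y,slope,-n) [-0.5   0.26 -0.71] tau [0.34 0.01 0.01]
```

View pics/s2z.png

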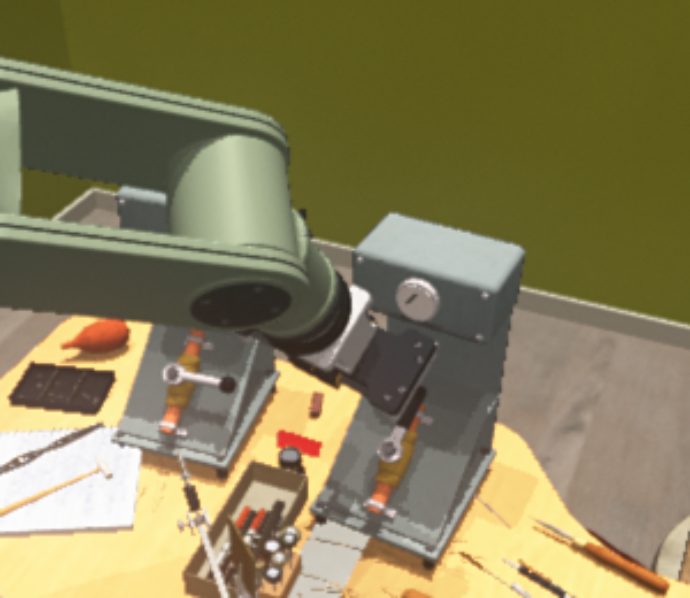

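Request:
jog_arm:
  rows:
    - [[-0.0012, -0.008, 0], [0.014, 0.003, 0], 0]
    - [[0, 0, 0.017], [0, 0, 0], 0]
    - [[0, 0, 0.017], [0, 0, 0], 0]
    - [[0, 0, 0.015], [0, 0, 0], 0]
    - [[0, 0, 0], [0, 0, 0], 0]

```text
t: 4.25
position: [0.5009, -0.168, 0.1222]
tcp_rot: [0.747, 0.593, 0.22, 0.206]
ft_force: [-0.9, 1.1, -0.5]
opening: -0.0001
```

```bash
python3 st.py supply
```

```text
t 4.25 ax [42.2 34.4 -7.3] J [-0.72 -0.12  2.22  0.62  0.63 -2.49]
rot rel [-0.001 -0.003  0.152] F axis(y,slope,-n) [ 1.04 -1.06 -0.16] tau [0.29 0.04 0.03]
```

```bash
cat > sweep.py <<'E'
from fit import *
import sys
def rows(k,wps,yaws):
    # wps list of (slope,y,n), yaws about tool z ; print tool-frame rows from the measured pose
    s=manip.get_state(); F=frame(k); p=s['position']; Rc=R.from_quat(s['tcp_rot'])
    for w,a in zip(wps,yaws):
        Rd=F*R.from_rotvec([0,0,a]); pd=wpt(k,w)
        print('[[%.4f, %.4f, %.4f], [%.3f, %.3f, %.3f], 0],'%(*Rc.inv().apply(pd-p),*((Rc.inv()*Rd).as_rotvec())))
        p,Rc=pd,Rd
def sup(phi,psi,rho=.044,gap=0,half=.0075):
    th=phi-psi; d=half+.0125*abs(np.cos(th))+.008*abs(np.sin(th))+gap
    return (rho*np.cos(phi)+d*np.sin(phi),-rho*np.sin(phi)+d*np.cos(phi),-.009)
E
python3 - <<'E'
from sweep import *
ph=np.r_[0,np.linspace(.1,.9,9)]; ps=.15+.35*ph/1.57
w=[sup(a,b) for a,b in zip(ph,ps)]; print(np.round(w,4)); rows('supply',w,ps)
E
```

```text
[[ 0.044   0.0211 -0.009 ]
 [ 0.0458  0.016  -0.009 ]
 [ 0.0471  0.0109 -0.009 ]
 [ 0.0481  0.0067 -0.009 ]
 [ 0.0488  0.0023 -0.009 ]
 [ 0.0489 -0.0022 -0.009 ]
 [ 0.0487 -0.0068 -0.009 ]
 [ 0.0479 -0.0114 -0.009 ]
 [ 0.0466 -0.016  -0.009 ]
 [ 0.0448 -0.0206 -0.009 ]]
[[-0.0129, 0.0038, 0.0018], [0.001, 0.003, -0.002], 0],
[[-0.0047, 0.0026, -0.0000], [0.000, 0.000, 0.022], 0],
[[-0.0049, 0.0021, 0.0000], [0.000, 0.000, 0.022], 0],
[[-0.0039, 0.0018, -0.0000], [-0.000, 0.000, 0.022], 0],
[[-0.0041, 0.0016, 0.0000], [0.000, -0.000, 0.022], 0],
[[-0.0043, 0.0013, 0.0000], [0.000, 0.000, 0.022], 0],
[[-0.0045, 0.0009, -0.0000], [-0.000, 0.000, 0.022], 0],
[[-0.0047, 0.0006, 0.0000], [0.000, -0.000, 0.022], 0],
[[-0.0048, 0.0002, 0.0000], [-0.000, 0.000, 0.022], 0],
[[-0.0049, -0.0002, 0.0000], [0.000, 0.000, 0.022], 0],
```

```bash
python3 - <<'E'
from sweep import *
ph=np.r_[0,np.linspace(.1,.8,8)]; ps=.15+0*ph
w=[sup(a,b,.042) for a,b in zip(ph,ps)]; rows('supply',w,ps)
E
```

```text
[[-0.0132, 0.0018, 0.0018], [0.001, 0.003, -0.002], 0],
[[-0.0046, 0.0025, -0.0000], [0.000, 0.000, 0.000], 0],
[[-0.0042, 0.0020, -0.0000], [0.000, 0.000, 0.000], 0],
[[-0.0037, 0.0017, -0.0000], [0.000, 0.000, 0.000], 0],
[[-0.0040, 0.0014, -0.0000], [0.000, 0.000, 0.000], 0],
[[-0.0043, 0.0010, 0.0000], [0.000, 0.000, 0.000], 0],
[[-0.0045, 0.0005, 0.0000], [0.000, 0.000, 0.000], 0],
[[-0.0047, -0.0000, -0.0000], [0.000, 0.000, 0.000], 0],
[[-0.0048, -0.0006, 0.0000], [0.000, 0.000, 0.000], 0],
```

First half, split so that I can check contact.

Request:
jog_arm:
  rows:
    - [[-0.0066, 0.001, 0.001], [0, 0, 0], 0]
    - [[-0.0066, 0.001, 0.0005], [0, 0, 0], 0]
    - [[-0.0046, 0.0025, 0], [0, 0, 0], 0]
    - [[-0.0042, 0.002, 0], [0, 0, 0], 0]
    - [[-0.0037, 0.0017, 0], [0, 0, 0], 0]

```text
t: 4.67
position: [0.5023, -0.1943, 0.1232]
tcp_rot: [0.747, 0.593, 0.22, 0.204]
ft_force: [-3.0, 5.1, 0.4]
opening: 0.0002
```

```bash
python3 st.py supply
```

```text
t 4.67 ax [45.5  8.2 -8.4] J [-0.77 -0.09  2.18  0.65  0.66 -2.56]
rot rel [ 0.001 -0.     0.153] F axis(y,slope,-n) [ 4.86 -2.51 -2.23] tau [0.59 0.92 0.06]
```

Request:
jog_arm:
  rows:
    - [[-0.004, 0.0014, 0], [0, 0, 0], 0]
    - [[-0.0043, 0.001, 0], [0, 0, 0], 0]
    - [[-0.0045, 0.0005, 0], [0, 0, 0], 0]
    - [[-0.0047, 0, 0], [0, 0, 0], 0]
    - [[-0.0048, -0.0006, 0], [0, 0, 0], 0]

```text
t: 5.08
position: [0.5001, -0.2163, 0.1226]
tcp_rot: [0.747, 0.593, 0.221, 0.204]
ft_force: [0.2, 5.1, 0.2]
opening: 0.0006
```

```bash
python3 st.py supply; python3 - <<'E'
from sweep import *
ph=np.linspace(.9,1.4,6); ps=.15+.3*(ph-.8)/.77
w=[sup(a,b,.042) for a,b in zip(ph,ps)]; print(np.round(w,4)); rows('supply',w,ps)
E
```

```text
t 5.08 ax [ 44.7 -13.9  -8.6] J [-0.82 -0.06  2.16  0.67  0.68 -2.62]
rot rel [-0.     0.     0.154] F axis(y,slope,-n) [ 5.05 -0.05 -0.31] tau [0.11 0.91 0.11]
[[ 0.0435 -0.0191 -0.009 ]
 [ 0.0412 -0.0234 -0.009 ]
 [ 0.0385 -0.0275 -0.009 ]
 [ 0.0353 -0.0313 -0.009 ]
 [ 0.0317 -0.0348 -0.009 ]
 [ 0.0277 -0.0378 -0.009 ]]
[[-0.0054, -0.0004, 0.0004], [0.000, -0.000, 0.035], 0],
[[-0.0047, -0.0014, 0.0000], [0.000, -0.000, 0.039], 0],
[[-0.0046, -0.0017, 0.0000], [0.000, 0.000, 0.039], 0],
[[-0.0045, -0.0021, 0.0000], [-0.000, 0.000, 0.039], 0],
[[-0.0044, -0.0024, -0.0000], [-0.000, -0.000, 0.039], 0],
[[-0.0042, -0.0027, 0.0000], [0.000, 0.000, 0.039], 0],
```

Request:
jog_arm:
  rows:
    - [[-0.005, -0.0004, 0], [0, 0, 0.035], 0]
    - [[-0.0047, -0.0014, 0], [0, 0, 0.039], 0]
    - [[-0.0046, -0.0017, 0], [0, 0, 0.039], 0]
    - [[-0.0045, -0.0021, 0], [0, 0, 0.039], 0]
    - [[-0.0044, -0.0024, 0], [0, 0, 0.039], 0]

```text
t: 5.5
position: [0.4886, -0.2383, 0.1161]
tcp_rot: [0.801, 0.517, 0.239, 0.184]
ft_force: [2.1, 2.6, 2.2]
opening: 0.0005
```

```bash
python3 st.py supply; python3 - <<'E'
from sweep import *
ph=np.r_[1.35,1.4,1.45,1.5,1.55,1.6]; ps=.347+.1*(ph-1.3)/.3
w=[sup(a,b,.042) for a,b in zip(ph,ps)]; print(np.round(w,4)); rows('supply',w,ps)
E
```

```text
t 5.5 ax [ 32.9 -36.7  -8.3] J [-0.89 -0.04  2.16  0.7   0.69 -2.51]
rot rel [-0.003 -0.004  0.347] F axis(y,slope,-n) [ 2.79  2.84 -0.74] tau [-0.2   0.62  0.05]
[[ 0.0298 -0.0364 -0.009 ]
 [ 0.0277 -0.0378 -0.009 ]
 [ 0.0255 -0.0392 -0.009 ]
 [ 0.0233 -0.0405 -0.009 ]
 [ 0.021  -0.0416 -0.009 ]
 [ 0.0186 -0.0426 -0.009 ]]
[[-0.0008, -0.0030, 0.0007], [0.004, 0.004, 0.016], 0],
[[-0.0021, -0.0014, 0.0000], [0.000, 0.000, 0.017], 0],
[[-0.0021, -0.0015, -0.0000], [0.000, 0.000, 0.017], 0],
[[-0.0020, -0.0016, -0.0000], [0.000, -0.000, 0.017], 0],
[[-0.0020, -0.0017, 0.0000], [0.000, 0.000, 0.017], 0],
[[-0.0019, -0.0017, 0.0000], [-0.000, 0.000, 0.017], 0],
```

Request:
jog_arm:
  rows:
    - [[-0.0008, -0.003, 0], [0.003, 0.004, 0.016], 0]
    - [[-0.0021, -0.0014, 0], [0, 0, 0.017], 0]
    - [[-0.0021, -0.0015, 0], [0, 0, 0.017], 0]

```text
t: 5.75
position: [0.4825, -0.2409, 0.112]
tcp_rot: [0.813, 0.499, 0.244, 0.177]
ft_force: [3.2, 1.2, 2.0]
opening: 0.0004
```

```bash
python3 st.py supply
```

```text
t 5.75 ax [ 25.7 -39.7  -8.2] J [-0.91 -0.04  2.17  0.72  0.7  -2.49]
rot rel [-0.001 -0.001  0.395] F axis(y,slope,-n) [1.41 3.73 0.14] tau [-0.33  0.17 -0.08]
```

Request:
jog_arm:
  rows:
    - [[-0.0004, -0.0009, 0], [0, 0, 0], 0]
    - [[-0.0004, -0.0009, 0], [0, 0, 0], 0]
    - [[-0.0004, -0.0009, 0], [0, 0, 0], 0]
    - [[-0.0004, -0.0009, 0], [0, 0, 0], 0]

```text
t: 6.08
position: [0.4794, -0.2409, 0.1099]
tcp_rot: [0.812, 0.499, 0.243, 0.177]
ft_force: [2.4, -3.5, 2.1]
opening: 0.0008
```

Request:
jog_arm:
  rows:
    - [[-0.0002, -0.0005, 0], [0, 0, 0], 0]
    - [[-0.0002, -0.0005, 0], [0, 0, 0], 0]

```text
t: 6.25
position: [0.4789, -0.2408, 0.1096]
tcp_rot: [0.812, 0.499, 0.244, 0.177]
ft_force: [4.9, -4.2, 2.4]
opening: 0.0003
```

```bash
python3 st.py supply
```

```text
t 6.25 ax [ 21.4 -39.9  -8.2] J [-0.91 -0.04  2.18  0.72  0.7  -2.51]
rot rel [-0.002 -0.002  0.393] F axis(y,slope,-n) [-3.86  5.63  0.95] tau [-0.84 -0.62 -0.07]
```

Request:
jog_arm:
  rows:
    - [[-0.0002, -0.0005, 0], [0, 0, 0], 0]
    - [[0, 0, 0], [0, 0, 0], 0]

```text
t: 6.42
position: [0.4788, -0.2409, 0.1096]
tcp_rot: [0.812, 0.499, 0.244, 0.178]
ft_force: [5.4, -2.6, 2.5]
opening: 0.0006
```

Request:
jog_arm:
  rows:
    - [[-0.0002, -0.0005, 0], [0, 0, 0], 0]
    - [[0, 0, 0], [0, 0, 0], 0]

```text
t: 6.58
position: [0.4787, -0.2409, 0.1096]
tcp_rot: [0.812, 0.499, 0.244, 0.178]
ft_force: [6.9, -2.4, 1.5]
opening: 0.0006
```

```bash
python3 st.py supply
```

```text
t 6.58 ax [ 21.3 -40.   -8. ] J [-0.91 -0.04  2.18  0.73  0.7  -2.51]
rot rel [-0.003 -0.001  0.393] F axis(y,slope,-n) [-1.91  6.66  2.89] tau [-1.14 -0.55 -0.13]
```

Request:
jog_arm:
  rows:
    - [[-0.0002, -0.0005, 0], [0, 0, 0], 0]
    - [[-0.0002, -0.0005, 0], [0, 0, 0], 0]
    - [[0, 0, 0], [0, 0, 0], 0]

```text
t: 6.83
position: [0.4785, -0.241, 0.1096]
tcp_rot: [0.812, 0.499, 0.245, 0.178]
ft_force: [9.3, -3.6, 2.7]
opening: 0.0003
```

```bash
python3 st.py supply; python3 -c "
from h import *
snap('scene','s3')
cv2.imwrite('pics/s3z.png',cv2.resize(cv2.imread('pics/s3.png')[140:320,260:420],None,fx=3.3,fy=3.3))"
```

```text
t 6.83 ax [ 21.1 -40.1  -7.9] J [-0.92 -0.04  2.18  0.73  0.7  -2.52]
rot rel [-0.005 -0.001  0.394] F axis(y,slope,-n) [-2.85  9.36  3.22] tau [-1.5  -0.34 -0.13]
```

View pics/s3z.png

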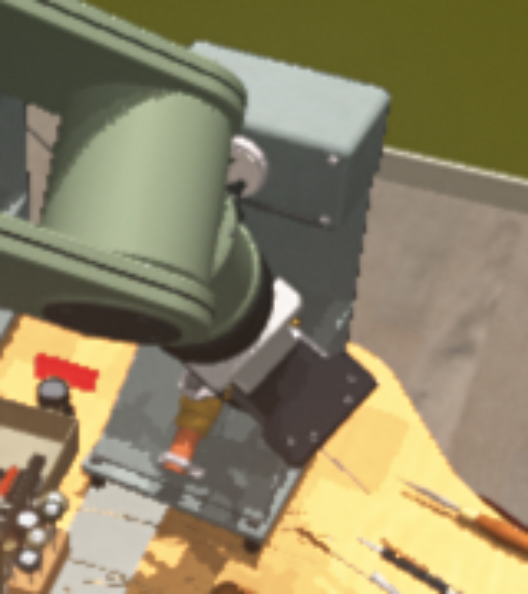

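Request:
jog_arm:
  rows:
    - [[-0.0002, -0.0005, 0], [0, 0, 0], 0]
    - [[0, 0, 0], [0, 0, 0], 0]
    - [[0, 0, 0], [0, 0, 0], 0]
    - [[0, 0, 0], [0, 0, 0], 0]
    - [[0, 0, 0], [0, 0, 0], 0]
    - [[0, 0, 0], [0, 0, 0], 0]
    - [[0, 0, 0], [0, 0, 0], 0]
    - [[0, 0, 0], [0, 0, 0], 0]
    - [[0, 0, 0], [0, 0, 0], 0]
    - [[0, 0, 0], [0, 0, 0], 0]

```text
t: 7.72
position: [0.4784, -0.241, 0.1096]
tcp_rot: [0.812, 0.499, 0.245, 0.178]
ft_force: [10.8, -2.9, 1.7]
opening: 0.0008
```

```bash
python3 st.py supply
```

```text
t 7.72 ax [ 21.1 -40.1  -7.8] J [-0.92 -0.04  2.18  0.73  0.7  -2.52]
rot rel [-0.005 -0.001  0.394] F axis(y,slope,-n) [-2.05 10.    4.91] tau [-1.7  -0.33 -0.12]
```

Request:
jog_arm:
  rows:
    - [[0, 0, 0], [0, 0, 0], 0]
    - [[0, 0, 0], [0, 0, 0], 0]
    - [[0.001, 0.002, 0], [0, 0, 0], 0]
    - [[0.0014, 0.0035, 0], [0, 0, 0], 0]
    - [[0.0008, 0.002, 0], [0, 0, 0], 0]
    - [[0, 0, -0.02], [0, 0, 0], 0]
    - [[0, 0, -0.03], [0, 0, 0], 0]
    - [[0, 0, -0.04], [0, 0, 0], 0]
    - [[0, 0, -0.04], [0, 0, 0], 0]

```text
t: 8.47
position: [0.4062, -0.231, 0.216]
tcp_rot: [0.813, 0.5, 0.243, 0.172]
ft_force: [0.2, -1.1, 0.2]
opening: 0.0002
```

```bash
python3 st.py supply; python3 -c "
from h import *
snap('wrist','w4')"
python3 - <<'E'
from fit import *
im,P=cloud('wrist','w4')
C=inax('supply',P); m=(C[...,2]>-.006)&(C[...,2]<.007)&(np.hypot(C[...,0],C[...,1])<.085); r=np.hypot(C[m][:,0],C[m][:,1])
far=C[m][(r>.03)]; print(far.mean(0),len(far),r.max())
q=far[:,:2]; c=q.mean(0); d=np.linalg.svd(q-c)[2][0]; print('dir',np.degrees(np.arctan2(d[1],d[0])))
print('panel',np.median(C[(np.abs(C[...,2]+.044)<.008)&(np.abs(C[...,0])<.06)&(np.abs(C[...,1])<.06)][:,2]))
E
```

```text
t 8.47 ax [ 22.5 -35.5 121.1] J [-1.09 -0.39  2.19  0.59  1.07 -2.41]
rot rel [0.007 0.006 0.395] F axis(y,slope,-n) [-1.1   0.36  0.05] tau [ 0.24 -0.06  0.03]
[-0.00011376 -0.04894027  0.00371723] 661 0.06974579096294152
dir -89.76144219168484
panel -0.04443767689768256
```

View pics/w4.png

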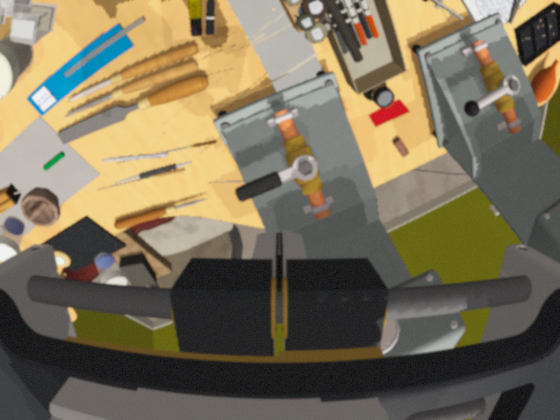

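Request:
jog_arm:
  rows:
    - [[0, 0, -0.03], [0, 0, -0.079], 0]
    - [[0, 0, -0.03], [0, 0, -0.079], 0]
    - [[0, 0, 0], [0, 0, -0.079], 0]
    - [[0, 0, 0], [0, 0, -0.079], 0]
    - [[0, 0, 0], [0, 0, -0.079], 0]

```text
t: 8.93
position: [0.3731, -0.2306, 0.2662]
tcp_rot: [0.698, 0.651, 0.204, 0.219]
ft_force: [0.7, 0.6, -0.2]
opening: 0.0005
```

```bash
python3 st.py supply; python3 - <<'E'
from fit import *
print(wpt('vent',(-.03,-.04,.15)))
go(wpt('vent',(-.03,-.04,.15)),frame('vent'))
E
```

```text
t 8.93 ax [ 24.1 -37.7 181.1] J [-1.19 -0.51  2.16  0.57  1.26 -2.81]
rot rel [ 0.003  0.002 -0.004] F axis(y,slope,-n) [0.69 0.43 0.58] tau [0.28 0.04 0.03]
[0.36853697 0.00043952 0.20966551]
t 8.93 pos [ 0.3731 -0.2306  0.2662] F [ 0.73  0.64 -0.23] joints [-1.19 -0.51  2.16  0.57  1.26 -2.81]
turn [-0.0027  0.0946 -0.1344] rows 1.315654789368342
shift after turn [ 0.2305 -0.0183  0.0562]
shift [ 0.2302 -0.0492  0.0344] rows 5.70550249326519
```

```bash
python3 - <<'E'
from fit import *
Q=[]
for n_,f in [('scene','s0'),('top','t0'),('wrist','w1')]:
    im,P=cloud(n_,f); P=P.reshape(-1,3); P=P[~np.isnan(P[:,0])]; Q.append(P)
Q=np.concatenate(Q)
m=(Q[:,0]>.22)&(Q[:,0]<.47)&(Q[:,1]>-.2)&(Q[:,1]<.06)&(Q[:,2]>.055)
Q=Q[m]; C=inax('vent',Q); S=inax('supply',Q)
k=~((np.abs(C[:,1])<.075)&(C[:,0]>-.1))&~((np.abs(S[:,1])<.075)&(S[:,0]>-.1))
Q=Q[k]
for x in np.arange(.22,.46,.02):
    q=Q[np.abs(Q[:,0]-x)<.01]
    if len(q): print(round(x,2),len(q),'y',q[:,1].min().round(3),q[:,1].max().round(3),'z',q[:,2].max().round(3))
print(wpt('vent',(-.03,-.04,-.009)),wpt('vent',(-.03,-.04,.08)))
E
```

```text
0.24 219 y -0.169 -0.13 z 0.174
0.26 1844 y -0.164 -0.065 z 0.472
0.28 11935 y -0.172 -0.043 z 0.49
0.3 1116 y -0.107 -0.078 z 0.49
0.32 540 y -0.155 -0.036 z 0.452
0.34 864 y -0.154 -0.033 z 0.381
0.36 356 y -0.151 -0.019 z 0.379
0.38 13 y -0.139 -0.016 z 0.086
[0.45933088 0.00902207 0.07942034] [0.40850913 0.004218   0.15232487]
```

Request:
jog_arm:
  rows:
    - [[0.034, -0.003, 0], [0, 0, 0], 0]
    - [[0.034, -0.003, 0], [0, 0, 0], 0]
    - [[0.034, -0.003, 0], [0, 0, 0], 0]
    - [[0.034, -0.003, 0], [0, 0, 0], 0]
    - [[0.034, -0.003, 0], [0, 0, 0], 0]
    - [[0.034, -0.003, 0], [0, 0, 0], 0]
    - [[0.026, -0.003, 0], [0, 0, 0], 0]

```text
t: 9.52
position: [0.3761, -0.0028, 0.2523]
tcp_rot: [0.7, 0.65, 0.202, 0.217]
ft_force: [0.5, 0.9, -0.1]
opening: 0.0003
```

```bash
python3 st.py vent; python3 - <<'E'
from fit import *
go(wpt('vent',(-.03,-.04,.08)),frame('vent'))
E
```

```text
t 9.52 ax [  0.4 -44.  180.8] J [-0.43 -0.86  2.33  0.22  1.1  -1.97]
rot rel [ 0.008 -0.095  0.139] F axis(y,slope,-n) [0.85 0.45 0.43] tau [0.28 0.09 0.06]
t 9.52 pos [ 0.3761 -0.0028  0.2523] F [ 0.53  0.9  -0.1 ] joints [-0.43 -0.86  2.33  0.22  1.1  -1.97]
turn [-0.0081  0.0948 -0.1388] rows 1.3467075604531997
shift after turn [ 0.004  -0.0304  0.1008]
shift [ 0.0093 -0.0305  0.1004] rows 2.5256866410234857
```

Request:
jog_arm:
  rows:
    - [[0.004, 0, 0.025], [0, 0.047, -0.069], 0]
    - [[0.002, 0, 0.025], [0, 0.047, -0.069], 0]
    - [[0, -0.01, 0.025], [0, 0, 0], 0]
    - [[0, -0.01, 0.025], [0, 0, 0], 0]
    - [[0, -0.01, 0], [0, 0, 0], 0]
    - [[0, 0, 0], [0, 0, 0], 0]

```text
t: 10.02
position: [0.4058, 0.0033, 0.1493]
tcp_rot: [0.644, 0.707, 0.219, 0.195]
ft_force: [-0.4, 0.5, -0.7]
opening: 0.0007
```

```bash
python3 st.py vent; python3 - <<'E'
from fit import *
go(wpt('vent',(-.03,-.04,-.009)),frame('vent'))
snap('wrist','w5')
E
```

```text
t 10.02 ax [-34.1 -40.7  79.1] J [-0.49 -0.6   2.45  0.43  0.83 -2.37]
rot rel [0.016 0.005 0.002] F axis(y,slope,-n) [ 0.57 -0.68  0.42] tau [ 0.31 -0.05  0.04]
t 10.02 pos [0.4058 0.0033 0.1493] F [-0.37  0.54 -0.73] joints [-0.49 -0.6   2.45  0.43  0.83 -2.37]
turn [-0.016  -0.0049 -0.002 ] rows 0.1346896968694042
shift after turn [0.0007 0.0041 0.0881]
shift [0.0003 0.0055 0.0881] rows 2.1159004375416064
```

View pics/w5.png

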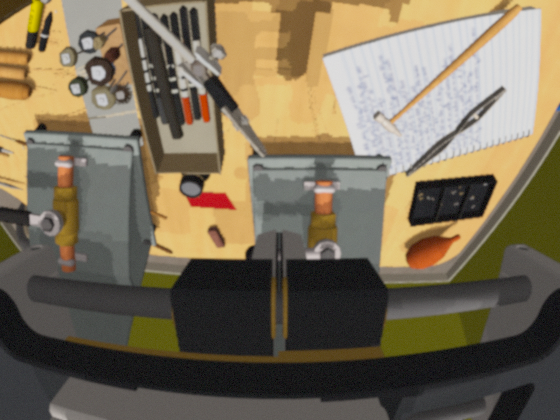

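Request:
jog_arm:
  rows:
    - [[0, 0.003, 0.03], [-0.016, -0.005, 0], 0]
    - [[0, 0.002, 0.03], [0, 0, 0], 0]
    - [[0, 0, 0.026], [0, 0, 0], 0]
    - [[0, 0, 0], [0, 0, 0], 0]

```text
t: 10.4
position: [0.4625, 0.0064, 0.0834]
tcp_rot: [0.643, 0.704, 0.223, 0.204]
ft_force: [-0.6, 0.5, -0.5]
opening: 0.0004
```

```bash
cat >> sweep.py <<'E'
def ven(phi,rho=.04,gap=0,half=.005,psi=0):
    d=half+.0125*abs(np.sin(phi+psi))+.008*abs(np.cos(phi+psi))+gap
    return (rho*np.sin(phi)-d*np.cos(phi),-rho*np.cos(phi)-d*np.sin(phi),-.009)
E
python3 st.py vent; python3 - <<'E'
from sweep import *
ph=np.r_[0,np.linspace(.1,.9,9)]
w=[ven(a,.038) for a in ph]; print(np.round(w,4)); rows('vent',w,0*ph)
E
```

```text
t 10.4 ax [-25.4 -42.9  -7.4] J [-0.37 -0.23  2.41  0.6   0.47 -2.5 ]
rot rel [-0.002 -0.002  0.002] F axis(y,slope,-n) [ 0.55 -0.7   0.07] tau [ 0.29 -0.04 -0.03]
[[-0.013  -0.038  -0.009 ]
 [-0.0103 -0.0392 -0.009 ]
 [-0.0075 -0.0403 -0.009 ]
 [-0.0044 -0.0411 -0.009 ]
 [-0.0011 -0.0417 -0.009 ]
 [ 0.0024 -0.042  -0.009 ]
 [ 0.0061 -0.0419 -0.009 ]
 [ 0.0098 -0.0414 -0.009 ]
 [ 0.0136 -0.0405 -0.009 ]
 [ 0.0175 -0.0391 -0.009 ]]
[[0.0049, 0.0124, 0.0016], [0.002, 0.002, -0.002], 0],
[[-0.0012, 0.0027, -0.0000], [0.000, 0.000, 0.000], 0],
[[-0.0011, 0.0029, 0.0000], [0.000, 0.000, 0.000], 0],
[[-0.0008, 0.0031, -0.0000], [0.000, 0.000, 0.000], 0],
[[-0.0006, 0.0033, 0.0000], [0.000, 0.000, 0.000], 0],
[[-0.0003, 0.0035, 0.0000], [0.000, 0.000, 0.000], 0],
[[0.0001, 0.0036, -0.0000], [0.000, 0.000, 0.000], 0],
[[0.0005, 0.0038, 0.0000], [0.000, 0.000, 0.000], 0],
[[0.0009, 0.0038, 0.0000], [0.000, 0.000, 0.000], 0],
[[0.0014, 0.0038, -0.0000], [0.000, 0.000, 0.000], 0],
```

Request:
jog_arm:
  rows:
    - [[0.0025, 0.0062, 0.0008], [0, 0, 0], 0]
    - [[0.0024, 0.0062, 0.0005], [0, 0, 0], 0]
    - [[-0.0012, 0.0027, 0], [0, 0, 0], 0]
    - [[-0.0011, 0.0029, 0], [0, 0, 0], 0]
    - [[-0.0008, 0.0031, 0], [0, 0, 0], 0]

```text
t: 10.82
position: [0.4789, 0.0103, 0.0983]
tcp_rot: [0.641, 0.704, 0.224, 0.206]
ft_force: [-5.1, 1.3, -3.2]
opening: 0.0005
```

```bash
python3 st.py vent
```

```text
t 10.82 ax [ -3.1 -40.6  -4.8] J [-0.34 -0.22  2.37  0.54  0.49 -2.42]
rot rel [-0.007 -0.003 -0.   ] F axis(y,slope,-n) [ 1.76 -5.84 -0.23] tau [ 1.51  0.61 -0.08]
```

Request:
jog_arm:
  rows:
    - [[-0.0006, 0.0033, 0.002], [0.003, 0, 0], 0]
    - [[-0.0003, 0.0035, 0.002], [0.003, 0, 0], 0]
    - [[0.0001, 0.0036, 0], [0, 0, 0], 0]
    - [[0.0005, 0.0038, 0], [0, 0, 0], 0]

```text
t: 11.15
position: [0.4935, 0.0103, 0.104]
tcp_rot: [0.642, 0.705, 0.222, 0.205]
ft_force: [-6.6, -0.0, -1.7]
opening: 0.0003
```

```bash
python3 st.py vent;  python3 - <<'E'
from sweep import *
ph=np.linspace(.8,1.4,7)
w=[ven(a,.038) for a in ph]; print(np.round(w,4)); rows('vent',w,0*ph)
E
```

```text
t 11.15 ax [ 12.  -42.   -8.5] J [-0.32 -0.2   2.33  0.5   0.49 -2.36]
rot rel [-0.003 -0.005 -0.   ] F axis(y,slope,-n) [ 0.59 -6.4  -2.4 ] tau [ 1.44  0.07 -0.01]
[[ 0.0136 -0.0405 -0.009 ]
 [ 0.0175 -0.0391 -0.009 ]
 [ 0.0213 -0.0372 -0.009 ]
 [ 0.0249 -0.0349 -0.009 ]
 [ 0.0283 -0.032  -0.009 ]
 [ 0.0315 -0.0287 -0.009 ]
 [ 0.0343 -0.0249 -0.009 ]]
[[0.0015, 0.0016, 0.0005], [0.003, 0.005, 0.000], 0],
[[0.0014, 0.0038, -0.0000], [0.000, 0.000, 0.000], 0],
[[0.0019, 0.0038, 0.0000], [0.000, 0.000, 0.000], 0],
[[0.0024, 0.0036, -0.0000], [0.000, 0.000, 0.000], 0],
[[0.0029, 0.0034, -0.0000], [0.000, 0.000, 0.000], 0],
[[0.0033, 0.0031, -0.0000], [0.000, 0.000, 0.000], 0],
[[0.0038, 0.0028, 0.0000], [0.000, 0.000, 0.000], 0],
```

Request:
jog_arm:
  rows:
    - [[0.0015, 0.0016, 0], [0, 0.003, 0], 0]
    - [[0.0014, 0.0038, 0], [0, 0, 0], 0]
    - [[0.0019, 0.0038, 0], [0, 0, 0], 0]
    - [[0.0024, 0.0036, 0], [0, 0, 0], 0]
    - [[0.0029, 0.0034, 0], [0, 0, 0], 0]

```text
t: 11.57
position: [0.5071, 0.0207, 0.1143]
tcp_rot: [0.642, 0.704, 0.223, 0.206]
ft_force: [-5.2, -3.1, -1.1]
opening: 0.0003
```

```bash
python3 st.py vent;  python3 - <<'E'
from sweep import *
ph=np.r_[1.3,1.35,1.4,1.45,1.5,1.57]
w=[ven(a,.040) for a in ph]; print(np.round(w,4)); rows('vent',w,0*ph)
E
```

```text
t 11.57 ax [ 29.9 -32.9  -8.3] J [-0.27 -0.18  2.29  0.44  0.49 -2.27]
rot rel [-0.006 -0.005 -0.   ] F axis(y,slope,-n) [-2.55 -5.1  -2.2 ] tau [ 1.21 -0.4  -0.04]
[[ 0.0334 -0.0292 -0.009 ]
 [ 0.0349 -0.0272 -0.009 ]
 [ 0.0362 -0.0252 -0.009 ]
 [ 0.0375 -0.0231 -0.009 ]
 [ 0.0386 -0.0208 -0.009 ]
 [ 0.04   -0.0175 -0.009 ]]
[[0.0037, 0.0035, 0.0007], [0.006, 0.005, 0.000], 0],
[[0.0019, 0.0015, 0.0000], [0.000, 0.000, 0.000], 0],
[[0.0020, 0.0014, -0.0000], [0.000, 0.000, 0.000], 0],
[[0.0021, 0.0013, -0.0000], [0.000, 0.000, 0.000], 0],
[[0.0022, 0.0011, 0.0000], [0.000, 0.000, 0.000], 0],
[[0.0033, 0.0014, 0.0000], [0.000, 0.000, 0.000], 0],
```

Request:
jog_arm:
  rows:
    - [[0.0037, 0.0032, 0], [0.004, 0.003, 0], 0]
    - [[0.0019, 0.0013, 0], [0, 0, 0], 0]
    - [[0.002, 0.0012, 0], [0, 0, 0], 0]
    - [[0, 0, 0], [0, 0, 0], 0]

```text
t: 11.9
position: [0.5124, 0.0287, 0.1186]
tcp_rot: [0.642, 0.705, 0.223, 0.204]
ft_force: [-3.4, -1.5, 0.6]
opening: 0.0006
```

```bash
python3 st.py vent
```

```text
t 11.9 ax [ 37.3 -25.4  -8.2] J [-0.24 -0.18  2.28  0.41  0.49 -2.22]
rot rel [-0.004 -0.002 -0.   ] F axis(y,slope,-n) [-1.17 -2.55 -2.53] tau [ 0.75 -0.38  0.03]
```

Now slowly +y (tool x) to the stop.

Request:
jog_arm:
  rows:
    - [[0.0015, 0.0006, 0], [0, 0, 0], 0]
    - [[0.0015, 0.0004, 0], [0, 0, 0], 0]
    - [[0.001, 0.0003, 0], [0, 0, 0], 0]
    - [[0.001, 0, 0], [0, 0, 0], 0]

```text
t: 12.23
position: [0.5131, 0.0338, 0.119]
tcp_rot: [0.642, 0.705, 0.223, 0.204]
ft_force: [-4.1, -3.0, 2.6]
opening: 0.0002
```

Request:
jog_arm:
  rows:
    - [[0.0005, 0, 0], [0, 0, 0], 0]
    - [[0.0005, 0, 0], [0, 0, 0], 0]

```text
t: 12.4
position: [0.5131, 0.0349, 0.119]
tcp_rot: [0.642, 0.705, 0.223, 0.204]
ft_force: [-2.2, -3.5, 4.6]
opening: 0.0004
```

```bash
python3 st.py vent
```

```text
t 12.4 ax [ 38.5 -19.3  -8.6] J [-0.22 -0.18  2.27  0.39  0.48 -2.18]
rot rel [-0.004 -0.002 -0.   ] F axis(y,slope,-n) [-3.27  0.58 -5.25] tau [ 0.23 -0.61 -0.02]
```

Request:
jog_arm:
  rows:
    - [[0, 0, -0.001], [0, 0, 0], 0]
    - [[0, 0, 0], [0, 0, 0], 0]

```text
t: 12.57
position: [0.5121, 0.035, 0.1194]
tcp_rot: [0.642, 0.705, 0.223, 0.204]
ft_force: [0.4, -2.1, 0.8]
opening: 0.0004
```

```bash
python3 st.py vent
```

```text
t 12.57 ax [ 38.  -19.1  -7.8] J [-0.22 -0.18  2.27  0.39  0.49 -2.18]
rot rel [-0.003 -0.001  0.   ] F axis(y,slope,-n) [-2.14  0.58 -0.56] tau [ 0.03 -0.46  0.03]
```

Axial load gone. Continue to the stop.

Request:
jog_arm:
  rows:
    - [[0.0005, 0, 0], [0, 0, 0], 0]
    - [[0.0005, 0, 0], [0, 0, 0], 0]
    - [[0, 0, 0], [0, 0, 0], 0]

```text
t: 12.82
position: [0.5121, 0.0358, 0.1195]
tcp_rot: [0.642, 0.705, 0.223, 0.204]
ft_force: [0.7, -3.7, 2.4]
opening: 0.0004
```

Request:
jog_arm:
  rows:
    - [[0.0005, 0, 0], [0, 0, 0], 0]
    - [[0.0005, 0, 0], [0, 0, 0], 0]
    - [[0, 0, 0], [0, 0, 0], 0]

```text
t: 13.07
position: [0.5119, 0.0369, 0.1194]
tcp_rot: [0.642, 0.705, 0.223, 0.204]
ft_force: [1.8, -4.7, 2.5]
opening: 0.0003
```

```bash
python3 st.py vent
```

```text
t 13.07 ax [ 37.9 -17.2  -7.8] J [-0.22 -0.18  2.27  0.38  0.49 -2.17]
rot rel [-0.003 -0.001 -0.   ] F axis(y,slope,-n) [-4.82  2.53 -1.28] tau [-0.25 -0.79  0.01]
```

Request:
jog_arm:
  rows:
    - [[0.0005, 0, 0], [0, 0, 0], 0]
    - [[0.0005, 0, 0], [0, 0, 0], 0]
    - [[0, 0, 0], [0, 0, 0], 0]

```text
t: 13.32
position: [0.5118, 0.0378, 0.1194]
tcp_rot: [0.642, 0.705, 0.223, 0.204]
ft_force: [3.2, -3.9, 1.5]
opening: 0.0005
```

Request:
jog_arm:
  rows:
    - [[0.0005, 0, 0], [0, 0, 0], 0]
    - [[0, 0, 0], [0, 0, 0], 0]

```text
t: 13.48
position: [0.5119, 0.0379, 0.1194]
tcp_rot: [0.642, 0.705, 0.223, 0.204]
ft_force: [1.6, -6.3, 3.0]
opening: 0.0009
```

Request:
jog_arm:
  rows:
    - [[0.0005, 0, 0], [0, 0, 0], 0]
    - [[0, 0, 0], [0, 0, 0], 0]

```text
t: 13.65
position: [0.5119, 0.038, 0.1194]
tcp_rot: [0.642, 0.705, 0.223, 0.205]
ft_force: [1.8, -8.5, 1.4]
opening: 0.0006
```

```bash
python3 st.py vent
```

```text
t 13.65 ax [ 38.  -16.1  -7.8] J [-0.21 -0.18  2.27  0.38  0.48 -2.16]
rot rel [-0.004 -0.003 -0.001] F axis(y,slope,-n) [-8.59  1.62 -0.62] tau [-0.16 -1.53  0.05]
```

Stop reached (no motion, force rising). Slightly more, then hold.

Request:
jog_arm:
  rows:
    - [[0.0005, 0, 0], [0, 0, 0], 0]
    - [[0, 0, 0], [0, 0, 0], 0]

```text
t: 13.82
position: [0.5119, 0.0381, 0.1195]
tcp_rot: [0.642, 0.705, 0.222, 0.205]
ft_force: [0.9, -9.2, 2.2]
opening: 0.0005
```

Request:
jog_arm:
  rows:
    - [[0, 0, 0], [0, 0, 0], 0]
    - [[0, 0, 0], [0, 0, 0], 0]
    - [[0, 0, 0], [0, 0, 0], 0]
    - [[0, 0, 0], [0, 0, 0], 0]
    - [[0, 0, 0], [0, 0, 0], 0]
    - [[0, 0, 0], [0, 0, 0], 0]
    - [[0, 0, 0], [0, 0, 0], 0]
    - [[0, 0, 0], [0, 0, 0], 0]
    - [[0, 0, 0], [0, 0, 0], 0]
    - [[0, 0, 0], [0, 0, 0], 0]

```text
t: 14.65
position: [0.5119, 0.0381, 0.1195]
tcp_rot: [0.642, 0.705, 0.222, 0.205]
ft_force: [0.7, -9.9, 1.9]
opening: 0.0004
```

```bash
python3 st.py vent
```

```text
t 14.65 ax [ 38.1 -16.   -7.8] J [-0.21 -0.18  2.27  0.37  0.48 -2.16]
rot rel [-0.004 -0.004 -0.001] F axis(y,slope,-n) [-9.97  0.87 -1.68] tau [-0.1  -1.82  0.02]
```

Request:
jog_arm:
  rows:
    - [[0.0003, 0, 0], [0, 0, 0], 0]
    - [[0, 0, 0], [0, 0, 0], 0]
    - [[0, 0, 0], [0, 0, 0], 0]
    - [[0, 0, 0], [0, 0, 0], 0]
    - [[0, 0, 0], [0, 0, 0], 0]
    - [[0, 0, 0], [0, 0, 0], 0]

```text
t: 15.15
position: [0.5119, 0.0381, 0.1195]
tcp_rot: [0.642, 0.705, 0.222, 0.205]
ft_force: [1.1, -10.5, 1.9]
opening: 0.0006
```

Request:
jog_arm:
  rows:
    - [[-0.003, 0, 0], [0, 0, 0], 0]
    - [[-0.005, 0, 0], [0, 0, 0], 0]
    - [[-0.005, 0, 0], [0, 0, 0], 0]
    - [[-0.003, 0, 0], [0, 0, 0], 0]
    - [[0, 0, -0.02], [0, 0, 0], 0]
    - [[0, 0, -0.03], [0, 0, 0], 0]
    - [[0, 0, -0.03], [0, 0, 0], 0]
    - [[0, 0, -0.03], [0, 0, 0], 0]
    - [[0, 0, -0.02], [0, 0, 0], 0]
    - [[0, 0, 0], [0, 0, 0], 0]

```text
t: 15.98
position: [0.4382, 0.017, 0.2285]
tcp_rot: [0.641, 0.705, 0.224, 0.205]
ft_force: [1.6, -0.1, 0.3]
opening: 0.0006
```

```bash
python3 st.py vent; python3 - <<'E'
from fit import *
snap('wrist','w6'); snap('scene','s6')
im,P=cloud('wrist','w6')
for k in ST:
    C=inax(k,P); m=(C[...,2]>-.006)&(C[...,2]<.009)&(np.hypot(C[...,0],C[...,1])<.085); r=np.hypot(C[m][:,0],C[m][:,1])
    far=C[m][(r>.02)]; q=far[:,:2]; c=q.mean(0); d=np.linalg.svd(q-c)[2][0]
    print(k,c,len(q),r.max(),'dir',np.degrees(np.arctan2(d[1],d[0])))
E
```

```text
t 15.98 ax [ 38.9 -30.  124.8] J [-0.37 -0.61  2.29  0.33  0.92 -2.16]
rot rel [-0.007 -0.002 -0.001] F axis(y,slope,-n) [-0.29  1.45  0.67] tau [0.28 0.04 0.06]
vent [ 0.04606428 -0.00048961] 594 0.06929694395347266 dir -0.37780767189379094
supply [ 0.00041205 -0.04295336] 465 0.0686493917746517 dir 89.85219610657361
```

View pics/w6.png

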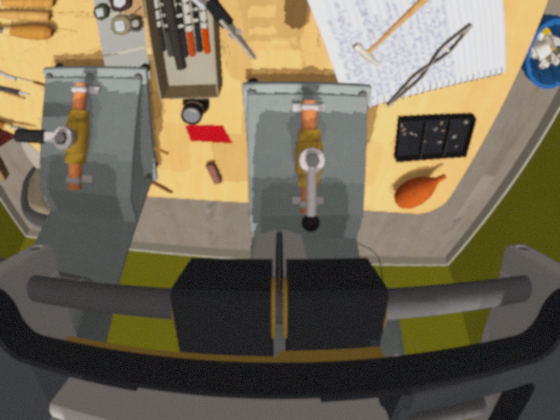

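View pics/s6.png

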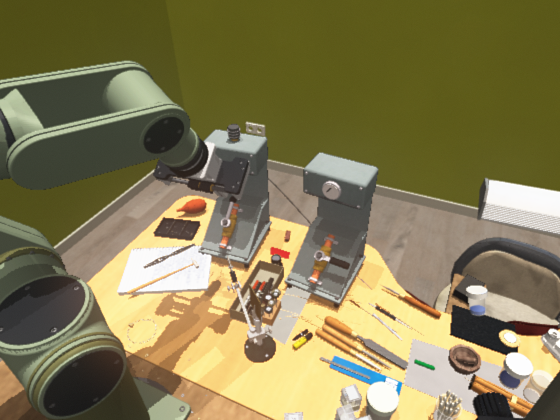

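The wrist picture shows the vent handle along the pipe, from hub (312,160) to ball (311,222). The supply handle lies across its pipe, from hub (62,138) to (15,135). The loose things are where they were, and the gripper is clear.

```bash
python3 -c "
from h import *
print(manip.close_job(), manip.get_state()['t'])"
```

```text
the job is handed in; nothing more can be done
the job is handed in; nothing more can be done
```

The supply cock is shut and the vent cock is open, done in that order, and the job is handed in at about 16 s of the 67 s allowed.

I pushed both handles with closed fingers and did not grip either one. Each went to its hard stop, where it stopped moving while the force rose.

| Handle | Force held at the stop | Hold time | Measured direction after release |
|---|---|---|---|
| Supply | about 10 N across the handle (11 N in all) | about 1 s | −90° (shut is −90°), within 0.3° |
| Vent | about 10 N | about 1.3 s | −0.4° (open is 0°) |

- **Force:** the highest reading was about 11 N, well under 25 N. Forces were read only at the end of each move, so short peaks in between were not seen.
- **Fingertip rub:** late in the vent sweep a reading showed about 5 N along the tool axis, probably the tip rubbing something. Raising the tool 1 mm cleared it.
- **Joint limits:** three joints came close to the ends of their ranges on the way (joint 2 at −0.86, joint 3 at 2.45, joint 6 at −2.81). I saw none pass its range.
- **After release:** the last pictures show nothing lying around had moved and the robot clear of everything, with the wrist force back to its noise level.

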